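# Push the wafer boat through the gated chute

### The job

Press the yellow paddle down with one fingertip to hold the orange gate open, and meanwhile, with the other finger against the blue push tab, push the wafer boat along the chute under the gate until it is fully home against the blue end stop. Keep the paddle pressed until the boat is home, then let go so that the gate swings shut behind the boat's body. Do not lift the boat, ram it into the gate or drop the gate on it, and leave the bottle, the wafer jar and the prism where they stand.

Things in the scene. Friction and masses are not known exactly. Their poses are not given: they have to be found in the camera images.
- chute: Fixed aluminium chute, 410 mm long, open on top and at its entry end. Origin on the bench under the channel's middle line; boats travel along its +y axis, z up. Channel floor 8 mm above the bench, inner width 70 mm (x -35 to +35), side walls 6 mm thick, tops 38 mm above the bench. The gate hangs across it at y = +90 mm.
- stop (a point): Centre of the face of the blue end stop, at chute y = +200 mm, 30 mm above the bench (stop 52 mm high, its top 56 mm above the bench). The boat is home when its front touches this face.
- shaft (a point): Point on the gate's shaft at the gate's line (chute y = +90 mm). The shaft is parallel to the chute's y axis, at chute x = -50 mm, 68 mm above the bench, 9 mm thick. Two grey posts, 16 x 14 mm and 78 mm high, carry it at chute x = -52 mm, y = +105 and -215 mm.
- gate (a joint): Angle of the sprung gate and its paddle, one rigid rocker on the shaft: 0 = shut; grows as the paddle is pressed down, which swings the blade up; stop at 0.95 rad. The boat's body passes under the blade above about 0.6 rad; 0.7 to 0.85 is a comfortable opening. It falls shut by itself when the paddle is let go.
- blade (a point): Centre of the orange gate blade on the rocker; axes are the chute's when shut. Shut, the blade (38 mm wide, 44 mm high, 6 mm thick) hangs in the channel at chute x -6 to +32 mm, 28 to 72 mm above the bench, on a 12 mm thick orange arm from the shaft. The boat must not be rammed into it.
- paddle (a point): Point on the top of the yellow paddle, midway along it (chute y -75 mm), 45 mm from the shaft: 90 mm above the bench and at chute x -90 mm when shut, 54 mm and -92 mm at 0.8 rad. Plate 4 mm thick, 8 to 70 mm from the shaft, 250 long (y -200 to +50). Slopes up outward by 0.45 rad when shut. 4 to 6 N straight down here opens the gate; a fingertip can slide along it.
- boat: White wafer boat, 9 upright wafers, loose, about 0.45 kg. Origin under the centre of its body, +y its travel direction. Body 64 mm wide (x), 100 long (y), 48 high. A tongue 22 mm wide, 8 high runs back from it to a blue push tab 56 mm wide, 8 thick (y -140 to -132), 72 high. The tongue fits under the shut gate, so the tab stays outside. Home, the origin is at chute y = +150 mm.
- tab (a point): Centre line of the push tab's rear (-y) face, 50 mm above the boat's underside (58 mm above the bench), 22 mm below the tab's top edge. Push here towards +y; sliding takes about 1 to 3 N. Home, this face is at chute y = +10 mm.
- bottle: White bottle with red cap, diameter 44, height 110 mm, origin at the centre of its underside; bystander.
- shipper: Round clear wafer jar with blue cap, diameter 68, height 36 mm, origin at the centre of its underside; bystander.
- prism: Glass prism block 24 mm on a dark steel plate 50 x 50 x 10 mm, origin at the centre of its underside; bystander.

How it is judged:
On the way, in this order (a step that is already met when the one before it is completed fails the run):
1. a finger on the paddle holds the gate open while the boat is still before it (value of joint gate above 0.5 rad and contact force between the fingers and gate above 0.3 N and y of boat in the frame of chute below 0.038 m), for 0.1 s.
2. the boat's body passes under the gate while a finger on the paddle holds it open (value of joint gate above 0.5 rad and contact force between the fingers and gate above 0.3 N and y of boat in the frame of chute between 0.06 and 0.125 m), for 0.1 s.
3. the boat is home with the gate still held open (value of joint gate above 0.5 rad and contact force between the fingers and gate above 0.3 N and y of boat in the frame of chute above 0.145 m), for 0.05 s.
At the end, for the whole second after the job is handed in: The boat lies flat and at rest in the chute within 5 mm of the end stop (its body wholly past the gate), and the gate has swung shut behind it (under 0.06 rad) (y of boat in the frame of chute above 0.145 m and z of boat in the frame of chute between 0.004 and 0.012 m and angle between boat's own z axis and vertical below 0.05 rad and angle between the y axis of boat and the y axis of chute, either way round below 0.1 rad and linear speed of boat below 0.01 m/s and value of joint gate below 0.06 rad); the robot touches nothing.
It fails at once if the boat is lifted or tipped (over 15 mm up or 0.2 rad) (z of boat in the frame of chute above 0.023 m or angle between boat's own z axis and vertical above 0.2 rad).
It fails at once if the boat is rammed into the gate or the gate dropped hard on it (over 10 N) (contact force between gate and boat above 10 N).
It fails at once if the bottle is moved over 15 mm or tipped (distance of bottle from where it was at the start of the episode above 0.015 m or angle between bottle's own z axis and vertical above 0.3 rad).
It fails at once if the wafer jar is moved over 15 mm or tipped (distance of shipper from where it was at the start of the episode above 0.015 m or angle between shipper's own z axis and vertical above 0.3 rad).
It fails at once if the prism is moved over 15 mm or tipped (distance of prism from where it was at the start of the episode above 0.015 m or angle between prism's own z axis and vertical above 0.3 rad).
It also fails if it takes over 43 s, if anything falls off the work surface, if the arm or the gripper's body presses on something with over 40 N, if the wrist force passes 120 N, or if a joint passes its speed limit or range.

### The arm

A 6-joint arm with a two-finger parallel gripper is mounted at the origin on the work surface. World frame = base frame: x ahead of the robot, y to its left, z up, the work surface at z = 0. Lengths are in m, angles in rad, forces in N, time in s.
With the tool pointing down it reaches from about 0.35 to 0.725 m from the base axis. Payload 6 kg.
Tool frame: the origin (TCP) lies on the centre line of the jaws, within the pads' length; the fingertips stand 19 mm ahead of it and the grasp point (between the pads) is the TCP; z points along the fingers, y is the direction in which the jaws open and shut (so a half turn about z gives the same grasp; the last joint's range is limited). The gripper opens to 85 mm and grips with 20 to 120 N. Pads are 22 mm wide; open, the fingers measure 114 mm over their backs; the gripper's body (76 mm by 85 mm) begins 54 mm behind the grasp point. The pads swing forward as they close: fully open they stand 13 mm farther back than shut.
Start: joints at [-0.991, 0.04, 0.085, 0, -1.615, -0.334], TCP at [0.146, -0.582, 0.226] pointing down, gripper open.
Joint ranges: [-2.56, 2.56], [-1.29, 2.01], [-1.08, 1.49], [-3.29, 1.98], [-2.81, -0.18], [-2.99, 2.99]. Speed limits (rad/s): [2.57, 2.57, 3.01, 3.14, 3.14, 3.14].

### API

Orientations are given as a unit quaternion [x, y, z, w].
In Python, from cell import sense, grab_frame, job gives the robot as it stands.
- The arm moves only by the tool servo_tool, never from a script. Its argument "increments" is a list of rows, each an object with "dp": the shift along the tool's x, y, z in m, a list of three; "roll": the turn about the tool's z in rad; "claw": the finger opening in m, from 0 to 0.0854. A call has 1 to 8 rows; each row is the pose to reach, as a shift and turn from the pose commanded when the call began, along the tool's axes at that moment; what a row does not reach only later rows make up. A row lasts 1/12 s, in which the tool goes at most 41.7 mm and 7.16 degrees, less where a joint would pass 70% of its speed; a pose out of reach is approached as far as the arm can. A call with a gripper value outside its range is refused whole. The fingers move at their own pace and stop on an object; "force" is the grip in N (left out, the last holds). Time passes only in rows, so rows that repeat a pose let the fingers close. It gives the time, the measured TCP pose, the force and the opening at its end, in the units of the state.
- sense(): the state, without advancing time (a new reading comes with each control period).
- grab_frame(name): name is "scene" or "top" or "wrist"; returns a dict with "image" (400x640x3 uint8, blue, green, red), "z_map" (400x640 float32, m along the optical axis (not along the pixel's ray), 0 where there is no reading), "fx", "fy", "cx", "cy" (pixels), "R" (3x3) and "t" (3): a world point X has camera coordinates R X + t. Camera axes: x right, y down, z forward; pixel columns grow to the right and rows downward; lengths in m; the calibration is good to about 2 mm. A picture is of the moment at which its call begins.
- job.job_done(): hands the job in, once; it reports no verdict.
The state is a dict: "time_s": time; "qpos": joint angles; "joint_vel": joint speeds; "effort": joint torques, N m; "position": TCP position; "ee_rot": TCP orientation; "contact_force": force on the tool from outside, world axes, zero at the start; "wrist_torque": the same for the moment, N m; "finger_gap": finger opening in m.
Only numpy, scipy, OpenCV 4.12 (cv2) and the standard library are available. Lean on these libraries where they do the work, as an engineer would, in place of code of your own. Each camera call takes 0.05 s, during which the arm holds its last target.

## Working session

There is one attempt and no reset: what is moved stays moved. The work goes in short steps, Python scripts to look and compute and a tool call to move; the robot and the scene stay as the last step left them, time stands still between calls to the robot, and variables do not carry over. Pictures are saved under pics/ and viewed, and the job is handed in when it is done.

Besides the shell and the picture viewer there is one more tool, called by a JSON object that holds its "op" and its "data". servo_tool: Moves the arm, as the interface text tells. Its arguments: {"type":"object","properties":{"increments":{"type":"array"},"force":{"type":"number"}},"required":["increments"]}

```bash
ls; mkdir -p pics; python3 - <<'E'
from cell import sense, grab_frame, job
import cv2
s=sense(); print(s)
for n in ["scene","top","wrist"]:
    f=grab_frame(n); cv2.imwrite(f"pics/a_{n}.png",f["image"]); print(n,f["fx"],f["fy"],f["cx"],f["cy"],f["R"],f["t"])
E
```

```text
pics
{'time_s': 0.0, 'qpos': array([-9.91298454e-01,  4.08271458e-02,  8.38032725e-02, -4.67759658e-04,
       -1.61548466e+00, -3.33703048e-01]), 'joint_vel': array([-0.00128657, -0.00095593,  0.00071327,  0.00114637, -0.00059217,
        0.00134704]), 'effort': array([-7.96345576e-04, -3.68205249e+01,  3.47415590e+01,  6.93225101e+00,
       -5.42353664e-03, -1.24837348e-05]), 'position': array([ 0.14599863, -0.58162084,  0.22456523]), 'ee_rot': array([-1.22598400e-01,  9.92455966e-01,  8.71420739e-04, -1.67737260e-04]), 'contact_force': array([-0.32538944,  0.35417575,  0.63675879]), 'wrist_torque': array([-0.00905817,  0.02020117,  0.00490541]), 'finger_gap': 0.08499100884977018}
scene 457.65176226954003 457.65176226954003 318.6491498870611 197.21400240998872 [[-0.81448123  0.58004813  0.01282557]
 [ 0.4725586   0.67604964 -0.56537179]
 [-0.33661357 -0.45442387 -0.82473647]] [ 0.46760987 -0.28001065  1.09086012]
top 479.62671376567636 479.62671376567636 313.58578380548465 192.58424378044427 [[-0.02149098 -0.99961999  0.01726335]
 [-0.99765527  0.0203201  -0.06535332]
 [ 0.06497769 -0.01862738 -0.99771284]] [0.05200998 0.61639876 0.81154701]
wrist 354.2378129426789 354.2378129426789 317.9270984457821 199.66745500279043 [[-0.243749    0.96983624  0.0020217 ]
 [ 0.93167786  0.23357864  0.27823978]
 [ 0.2693748   0.06970424 -0.96050952]] [ 0.59904948 -0.03582368  0.37846545]
```

View pics/a_scene.png

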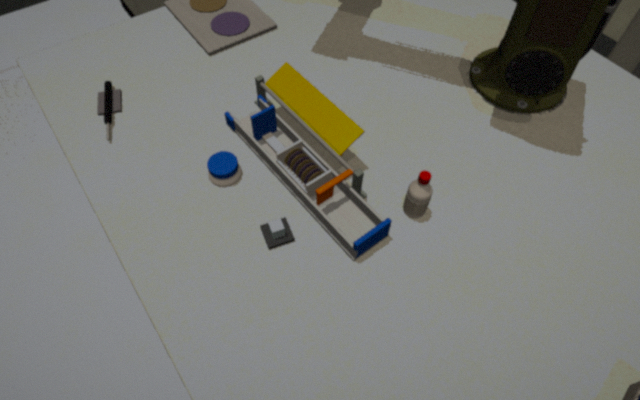

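View pics/a_top.png

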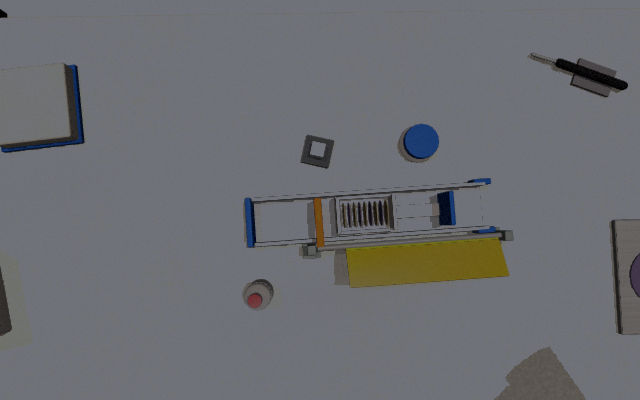

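View pics/a_wrist.png

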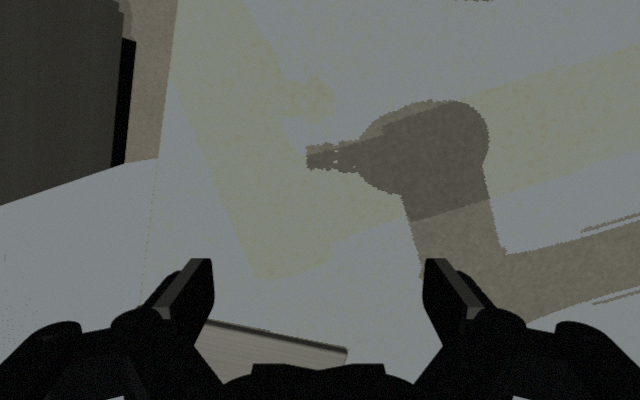

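The scene and top views show the chute running about along world +y. In the top picture the end stop is at (250,222), the orange gate at (319,222), the tab at (447,209) and the paddle around (425,262). The bottle is at (257,295), the jar at (421,141) and the prism at (318,151). Next I'll measure them.

```bash
cat > h.py <<'E'
import numpy as np, cv2
from cell import sense, grab_frame, job
def world(f):
    Z=f["z_map"].astype(float); v,u=np.mgrid[0:400,0:640]
    P=np.stack([(u-f["cx"])/f["fx"]*Z,(v-f["cy"])/f["fy"]*Z,Z],-1)
    W=(P-f["t"])@f["R"]; W[Z==0]=np.nan
    return W
def ray(f,u,v,z):
    d=f["R"].T@np.array([(u-f["cx"])/f["fx"],(v-f["cy"])/f["fy"],1]); c=-f["R"].T@f["t"]
    return c+d*(z-c[2])/d[2]
def masks(im):
    b,g,r=[im[...,i].astype(int) for i in range(3)]
    return dict(blue=(b>60)&(b>r*1.8)&(b>g*1.4), orange=(r>80)&(g<r*.7)&(g>r*.25)&(b<r*.3), yellow=(r>80)&(g>r*.7)&(b<r*.4))
E
python3 - <<'E'
from h import *
for n in ["top","scene"]:
    f=grab_frame(n); W=world(f); M=masks(f["image"])
    print(n,"cam",-f["R"].T@f["t"])
    for k,m in M.items():
        nn,L,st,ce=cv2.connectedComponentsWithStats(m.astype(np.uint8))
        for i in range(1,nn):
            if st[i,4]>25:
                w=W[L==i]; w=w[~np.isnan(w[:,0])]
                if len(w)<5: print(k,ce[i],'nodepth');continue
                zt=np.percentile(w[:,2],95); t=w[w[:,2]>zt-.006]
                r=cv2.minAreaRect((t[:,:2]*1000).astype(np.float32))
                print(k,st[i],ce[i].round(),"z",np.percentile(w[:,2],[5,50,95]).round(4),"top rect",np.round(r[0],1),np.round(r[1],1),round(r[2],2))
    if n=="top":
        c=f["image"][165:305,230:530]; cv2.imwrite("pics/b_top.png",cv2.resize(np.clip(c.astype(float)*2,0,255).astype(np.uint8),None,fx=2.6,fy=2.6,interpolation=cv2.INTER_CUBIC))
E
```

```text
top cam [0.56333877 0.05458192 0.84907672]
blue [  1  65  81  87 427] [ 61. 119.] z [0.0067 0.0092 0.0117] top rect [777.8 520.3] [140.3 142.8] 6.2
blue [405 124  34  34 905] [421. 140.] z [0.0331 0.0354 0.0377] top rect [ 702.8 -147.7] [57.2 57.8] 44.05
blue [474 178  17   6  68] [483. 180.] z [0.0355 0.0374 0.0391] top rect [ 631.3 -248.9] [28.4  8.8] 87.33
blue [449 191   7  34 148] [452. 208.] z [0.0769 0.0791 0.0809] top rect [ 584.9 -182.5] [53.6  7.8] 2.33
blue [245 198   8  49 281] [248. 222.] z [0.0529 0.0552 0.0573] top rect [568.8 148.3] [79.6  9.5] 2.86
blue [479 227  17   6  67] [487. 230.] z [0.035  0.0373 0.0391] top rect [ 546.8 -253.4] [ 7.9 26.9] 7.88
orange [314 198  10  49 314] [319. 222.] z [0.0692 0.0713 0.0734] top rect [566.2  33.1] [78.3 10.9] 3.15
yellow [ 346  238  163   47 5830] [428. 261.] z [0.072  0.0853 0.0983] top rect [ 480.9 -138.8] [ 21.8 243.4] 2.86
scene cam [0.88037922 0.41377775 0.73536464]
blue [258  94   9   8  32] [262.  98.] z [0.0236 0.0371 0.039 ] top rect [ 546.6 -255.1] [31.1 10.5] 86.38
blue [251 105  23  15  89] [263. 111.] z [0.0478 0.079  0.0809] top rect [ 585.9 -180.7] [53.4  9.1] 2.25
blue [225 112   8  10  40] [229. 116.] z [0.0347 0.0373 0.039 ] top rect [ 631.  -247.4] [28.5  7.6] 88.22
blue [208 152  30  24 568] [222. 163.] z [0.0335 0.0355 0.0375] top rect [ 702.  -145.4] [57.9 55.6] 65.85
blue [354 219  37  28 243] [372. 232.] z [0.0529 0.0557 0.058 ] top rect [568.4 150.3] [80.6 10.3] 3.05
orange [316 169  37  26 257] [333. 182.] z [0.0684 0.0716 0.0737] top rect [566.   35.2] [79.9 12.4] 3.28
yellow [ 266   63   98   93 3381] [314. 109.] z [0.0725 0.0859 0.0984] top rect [ 481.5 -133.6] [ 24.4 248.5] 2.63
```

View pics/b_top.png

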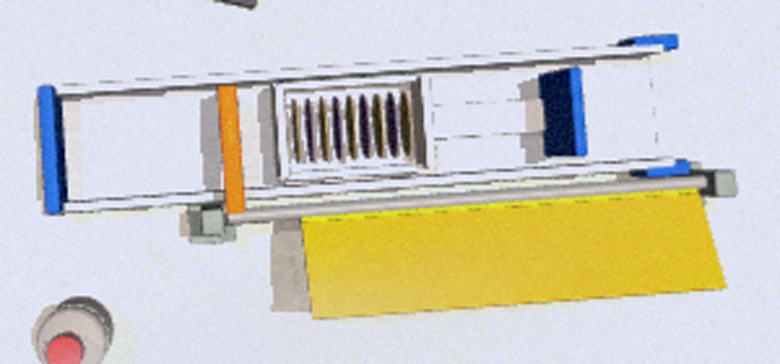

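Chute yaw is about +2.9° and its origin about (0.579, -0.055). The tab's rear face is at chute y≈-0.131, so the boat is at about +0.009. I'll move towards a point above the paddle and behind the tab, with tool y along chute -x.

{"op": "servo_tool", "data": {"increments": [{"dp":[-0.02,0.011,0],"roll":-0.06,"claw":0.0854},{"dp":[-0.05,0.0275,0],"roll":-0.16,"claw":0.0854},{"dp":[-0.085,0.047,0],"roll":-0.27,"claw":0.0854},{"dp":[-0.12,0.066,0],"roll":-0.38,"claw":0.0854},{"dp":[-0.155,0.085,0],"roll":-0.49,"claw":0.0854},{"dp":[-0.19,0.104,0],"roll":-0.6,"claw":0.0854},{"dp":[-0.225,0.124,0],"roll":-0.71,"claw":0.0854},{"dp":[-0.26,0.143,0],"roll":-0.82,"claw":0.0854}]}}

```text
time_s: 0.92
position: [0.3644, -0.3783, 0.2258]
ee_rot: [-0.51, 0.86, -0.0, 0.0]
contact_force: [-0.2, -0.8, 1.7]
finger_gap: 0.0852
```

```bash
cat >> h.py <<'E'
from scipy.spatial.transform import Rotation as Ro
YAW=np.deg2rad(2.9); O=np.array([.5789,-.0549])
X=np.array([np.cos(YAW),np.sin(YAW)]); Y=np.array([-np.sin(YAW),np.cos(YAW)])
def rep(cx=None,cy=None,z=None):
    s=sense(); p=s["position"]; R=Ro.from_quat(s["ee_rot"]).as_matrix()
    d=p[:2]-O
    print("t",round(s["time_s"],2),"p",p.round(4),"chute",(d@X).round(4),(d@Y).round(4),"F",s["contact_force"].round(2),"gap",round(s["finger_gap"],4),"q",s["qpos"].round(2))
    print("toolx ang",np.rad2deg(np.arctan2(R[1,0],R[0,0])).round(2),"tooly",np.rad2deg(np.arctan2(R[1,1],R[0,1])).round(2), "tilt",R[:,2].round(4))
    if cx is not None:
        T=np.r_[O+cx*X+cy*Y,z]; print("dp",(R.T@(T-p)).round(4),"roll", (np.arctan2(R[1,1],R[0,1])-(YAW+np.pi)+np.pi)%(2*np.pi)-np.pi)
E
python3 -c "
from h import *
rep(-.045,-.158,.16)"
```

```text
t 0.92 p [ 0.3644 -0.3783  0.2258] chute -0.2305 -0.3121 F [-0.2  -0.76  1.65] gap 0.0852 q [-0.42 -0.16 -0.11 -0.   -1.62 -0.08]
toolx ang -118.62 tooly 151.38 tilt [ 5.e-04 -1.e-04 -1.e+00]
dp [-0.2284 -0.0776  0.0659] roll -0.5501203587097567
```

{"op": "servo_tool", "data": {"increments": [{"dp":[-0.035,-0.012,0.0],"roll":-0.09,"claw":0.0854},{"dp":[-0.07,-0.024,0.0],"roll":-0.18,"claw":0.0854},{"dp":[-0.105,-0.036,0.01],"roll":-0.27,"claw":0.0854},{"dp":[-0.14,-0.048,0.025],"roll":-0.36,"claw":0.0854},{"dp":[-0.17,-0.059,0.04],"roll":-0.44,"claw":0.0854},{"dp":[-0.2,-0.069,0.055],"roll":-0.5,"claw":0.0854},{"dp":[-0.22,-0.076,0.064],"roll":-0.53,"claw":0.0854},{"dp":[-0.225,-0.077,0.066],"roll":-0.535,"claw":0.0854}]}}

```text
time_s: 1.58
position: [0.5405, -0.2176, 0.1563]
ee_rot: [0.719, -0.695, -0.002, 0.001]
contact_force: [-1.2, -0.1, -0.6]
finger_gap: 0.0852
```

```bash
python3 - <<'E'
from h import *
rep(-.045,-.158,.12)
for n in ["scene","wrist"]:
    f=grab_frame(n); im=np.clip(f["image"].astype(float)*1.6,0,255).astype(np.uint8)
    if n=="scene": im=cv2.resize(im[40:260,180:480],None,fx=2.5,fy=2.5)
    cv2.imwrite(f"pics/c_{n}.png",im)
E
```

```text
t 1.58 p [ 0.5405 -0.2176  0.1563] chute -0.0466 -0.1606 F [-1.17 -0.14 -0.61] gap 0.0852 q [-0.04  0.   -0.08 -0.   -1.49  0.07]
toolx ang -88.04 tooly -178.04 tilt [-0.0043  0.0015 -1.    ]
dp [-0.0025 -0.0017  0.0363] roll -0.016430133656078816
```

View pics/c_scene.png

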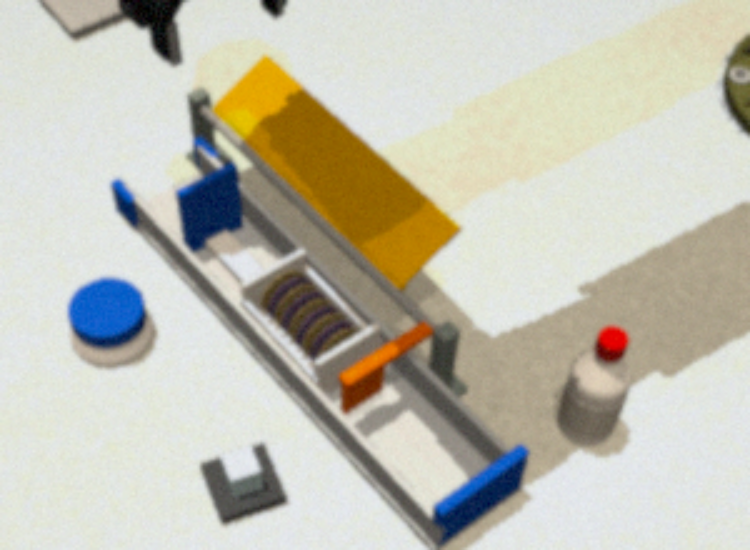

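View pics/c_wrist.png

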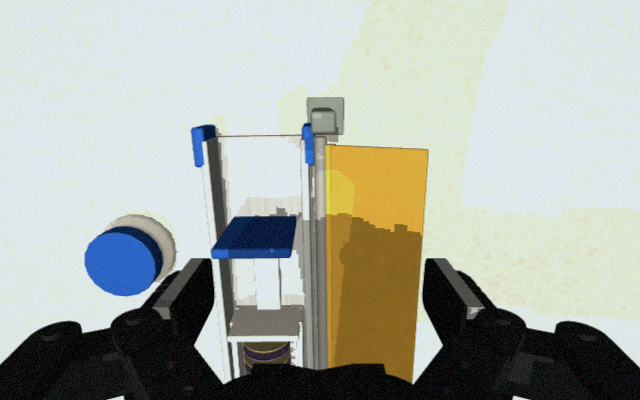

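The scene picture shows the gripper only at the upper left, around (150,20). The wrist picture shows the tab at (255,235) and the fingers on either side at rows 260-330. I'll project known points into both views to check where the tool really is.

```bash
python3 - <<'E'
from h import *
s=sense(); p=s["position"]
def pr(f,P):
    c=f["R"]@P+f["t"]; return (f["fx"]*c[0]/c[2]+f["cx"],f["fy"]*c[1]/c[2]+f["cy"],c[2])
def ch(x,y,z): return np.r_[O+x*X+y*Y,z]
for n in ["scene","wrist","top"]:
    f=grab_frame(n)
    print(n,"cam",(-f["R"].T@f["t"]).round(3),"tcp",np.round(pr(f,p),2),"padtipL",np.round(pr(f,p+np.r_[.0425*X,-.006]),1),"tabtop rear edge",np.round(pr(f,ch(-.028,-.131,.08)),1),np.round(pr(f,ch(.028,-.131,.08)),1),
      "paddle corner",np.round(pr(f,ch(-.113,-.2,.098)),1))
    if n=="top": cv2.imwrite("pics/d_top.png",np.clip(f["image"].astype(float)*1.8,0,255).astype(np.uint8))
    if n=="wrist":
        Z=f["z_map"]; print("finger depth",Z[262:300:8,200],Z[262:300:8,435]); W=world(f)
        for v in (265,280,295,310): print(v,W[v,205].round(3),W[v,433].round(3))
E
```

```text
scene cam [0.88  0.414 0.735] tcp [267.96  60.15   0.88] padtipL [249.7  71.7   0.9] tabtop rear edge [272.  103.8   0.9] [248.7 116.1   0.9] paddle corner [285.6  61.8   1. ]
wrist cam [ 0.542 -0.291  0.307] tcp [3.1730e+02 2.5889e+02 1.6000e-01] padtipL [2.281e+02 2.550e+02 2.000e-01] tabtop rear edge [2.904e+02 2.511e+02 2.000e-01] [2.102e+02 2.526e+02 2.000e-01] paddle corner [4.265e+02 1.541e+02 2.000e-01]
finger depth [0.1336043  0.12820257 0.1278886  0.12945789 0.12865582] [0.13293074 0.12835553 0.12914838 0.12785265 0.12803356]
265 [ 0.583 -0.228  0.185] [ 0.497 -0.233  0.189]
280 [ 0.583 -0.223  0.186] [ 0.497 -0.227  0.19 ]
295 [ 0.582 -0.218  0.189] [ 0.497 -0.222  0.191]
310 [ 0.582 -0.212  0.189] [ 0.496 -0.216  0.192]
top cam [0.563 0.055 0.849] tcp [495.45 236.31   0.69] padtipL [491.  207.1   0.7] tabtop rear edge [455.6 224.4   0.8] [452.5 189.7   0.8] paddle corner [507.9 275.5   0.7]
```

View pics/d_top.png

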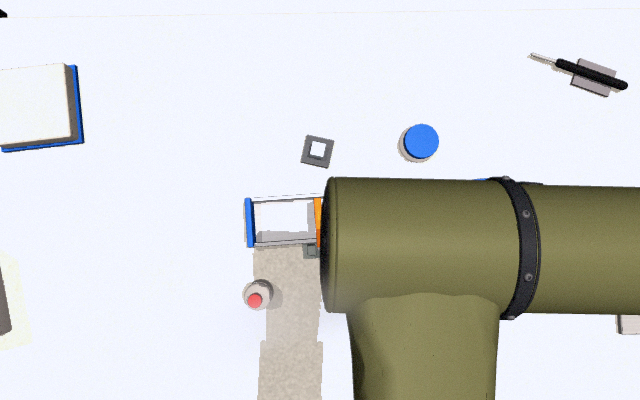

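```bash
python3 - <<'E'
from h import *
rep()
f=grab_frame("scene"); W=world(f)
im=np.clip(f["image"][0:120,190:310].astype(float)*2,0,255).astype(np.uint8)
cv2.imwrite("pics/e_scene.png",cv2.resize(im,None,fx=5,fy=5,interpolation=cv2.INTER_NEAREST))
dark=(f["image"].max(2)<45)&(W[...,2]>.11)
dark[:, :190]=0;dark[:,310:]=0;dark[120:]=0
v,u=np.nonzero(dark); w=W[dark]; o=np.argsort(w[:,2])[:25]
for i in o: 
    d=w[i,:2]-O; print(u[i],v[i],"chute",(d@X).round(3),(d@Y).round(3),w[i,2].round(4))
g=grab_frame("wrist"); im=np.clip(g["image"][220:400,100:330].astype(float)*3,0,255).astype(np.uint8)
cv2.imwrite("pics/e_wrist.png",cv2.resize(im,None,fx=3,fy=3))
E
```

```text
t 1.83 p [ 0.5394 -0.2212  0.1607] chute -0.0479 -0.1641 F [ 0.11 -0.67  0.5 ] gap 0.0854 q [-0.05 -0.   -0.08  0.   -1.5   0.07]
toolx ang -88.35 tooly -178.35 tilt [ 1.3e-03 -5.0e-04 -1.0e+00]
286 40 chute -0.093 -0.164 0.1828
285 39 chute -0.093 -0.167 0.1832
289 42 chute -0.093 -0.154 0.1841
287 41 chute -0.091 -0.158 0.1846
287 40 chute -0.093 -0.161 0.1847
286 39 chute -0.092 -0.163 0.1855
285 38 chute -0.093 -0.167 0.1855
288 41 chute -0.092 -0.156 0.1858
291 41 chute -0.096 -0.152 0.1865
289 41 chute -0.092 -0.154 0.1869
247 59 chute -0.0 -0.158 0.1872
291 40 chute -0.097 -0.153 0.1874
289 40 chute -0.094 -0.155 0.1875
287 39 chute -0.092 -0.159 0.188
246 59 chute 0.001 -0.158 0.188
288 40 chute -0.092 -0.156 0.1883
290 41 chute -0.093 -0.151 0.1884
290 42 chute -0.091 -0.148 0.1886
286 38 chute -0.092 -0.162 0.189
285 36 chute -0.094 -0.168 0.1891
286 37 chute -0.093 -0.164 0.1896
290 40 chute -0.093 -0.151 0.1901
245 59 chute 0.004 -0.157 0.1902
285 37 chute -0.091 -0.164 0.1903
247 58 chute 0.0 -0.156 0.1907
```

View pics/e_scene.png

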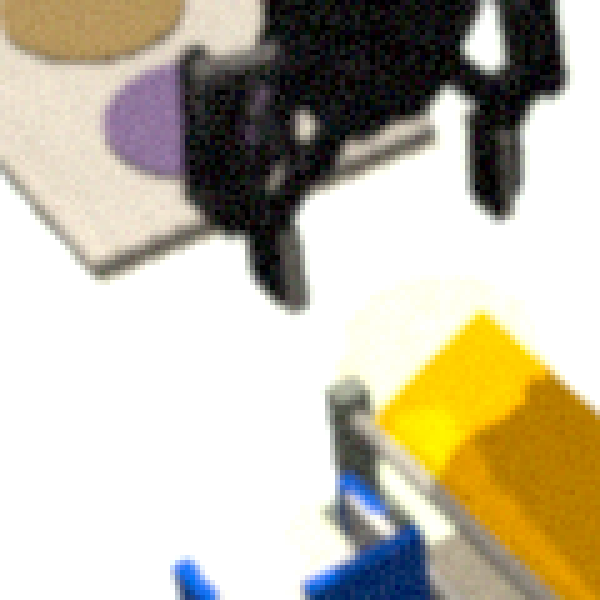

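View pics/e_wrist.png

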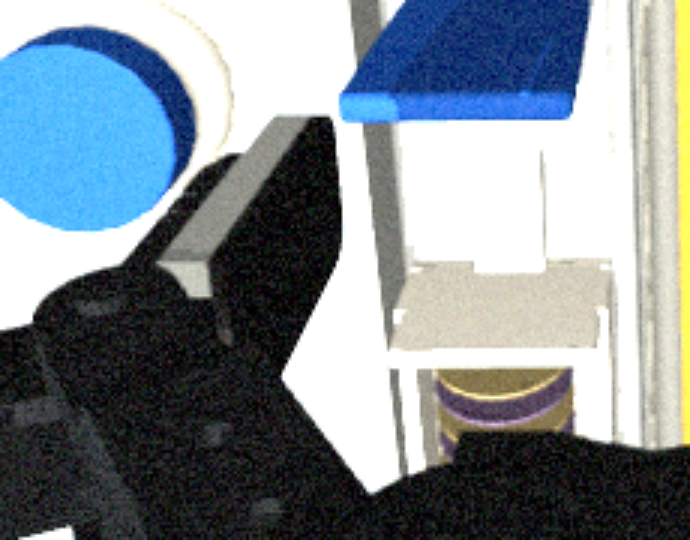

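```bash
python3 - <<'E'
from h import *
rep()
f=grab_frame("scene"); W=world(f)
for (u,v) in [(249,61),(291,42)]:
  for z in (.14,.15,.16,.17,.18,.19):
    q=ray(f,u,v,z)[:2]-O; print(u,v,z,(q@X).round(4),(q@Y).round(4))
for v in range(48,66,2): print(v,[ (round(float((W[v,u,:2]-O)@X),3),round(float((W[v,u,:2]-O)@Y),3),round(float(W[v,u,2]),3)) for u in (243,246,249)])
E
```

```text
t 1.93 p [ 0.5393 -0.2213  0.1607] chute -0.0479 -0.1641 F [0.   0.28 0.54] gap 0.0853 q [-0.05 -0.   -0.08  0.   -1.5   0.07]
toolx ang -88.37 tooly -178.37 tilt [ 1.6e-03 -2.0e-04 -1.0e+00]
249 61 0.14 -0.0283 -0.2028
249 61 0.15 -0.0224 -0.1918
249 61 0.16 -0.0164 -0.1808
249 61 0.17 -0.0105 -0.1698
249 61 0.18 -0.0046 -0.1588
249 61 0.19 0.0014 -0.1478
291 42 0.14 -0.1294 -0.2002
291 42 0.15 -0.1217 -0.1893
291 42 0.16 -0.1141 -0.1783
291 42 0.17 -0.1065 -0.1673
291 42 0.18 -0.0989 -0.1564
291 42 0.19 -0.0912 -0.1454
48 [(0.004, -0.158, 0.213), (0.001, -0.152, 0.215), (-0.005, -0.154, 0.211)]
50 [(0.005, -0.158, 0.209), (-0.0, -0.156, 0.208), (-0.004, -0.152, 0.209)]
52 [(0.006, -0.156, 0.207), (0.001, -0.154, 0.206), (-0.004, -0.153, 0.204)]
54 [(0.008, -0.155, 0.204), (0.0, -0.158, 0.199), (-0.004, -0.154, 0.199)]
56 [(0.007, -0.156, 0.199), (0.0, -0.159, 0.194), (-0.003, -0.153, 0.196)]
58 [(0.007, -0.159, 0.192), (0.001, -0.158, 0.19), (-0.002, -0.153, 0.191)]
60 [(-0.103, -0.372, -0.003), (0.003, -0.156, 0.187), (-0.002, -0.154, 0.186)]
62 [(-0.098, -0.364, -0.001), (-0.103, -0.357, 0.001), (-0.002, -0.154, 0.183)]
64 [(-0.094, -0.357, -0.001), (-0.099, -0.352, -0.0), (-0.107, -0.35, -0.002)]
```

Both views agree that the fingertips are at z≈0.181 while the reported TCP is at 0.161. By vision the open tips sit about 20 mm above the TCP, but the text says 19 mm ahead of it. I'll come down in stages and let contact decide.

{"op": "servo_tool", "data": {"increments": [{"dp":[-0.003,-0.0015,0.008],"roll":-0.011,"claw":0.0854},{"dp":[-0.006,-0.003,0.018],"roll":-0.022,"claw":0.0854},{"dp":[-0.006,-0.003,0.028],"roll":-0.022,"claw":0.0854},{"dp":[-0.006,-0.003,0.036],"roll":-0.022,"claw":0.0854},{"dp":[-0.006,-0.003,0.04],"roll":-0.022,"claw":0.0854},{"dp":[-0.006,-0.003,0.04],"roll":-0.022,"claw":0.0854},{"dp":[-0.006,-0.003,0.04],"roll":-0.022,"claw":0.0854}]}}

```text
time_s: 2.57
position: [0.5423, -0.2143, 0.1193]
ee_rot: [0.725, -0.689, -0.0, 0.0]
contact_force: [0.3, 0.6, 0.7]
finger_gap: 0.0854
```

```bash
cat >> h.py <<'E'
def look(tag,show=True):
    f=grab_frame("scene"); W=world(f)
    D=(W[...,:2]-O); cx=D@X; cy=D@Y; z=W[...,2]
    dark=(f["image"].max(2)<60)
    p=sense()["position"]; d=p[:2]-O; tx,ty=d@X,d@Y
    for nm,lo,hi in (("tabf",.038,.062),("padf",-.062,-.038)):
        m=dark&(cx-tx>lo)&(cx-tx<hi)&(abs(cy-ty)<.016)&(z>.03)
        if m.sum()>3: print(nm,"n",m.sum(),"lowz",np.sort(z[m])[:4].round(4),"cx",cx[m].min().round(4),cx[m].max().round(4),"cy max",cy[m].max().round(4))
    b=masks(f["image"])
    m=b["blue"]&(cy>-.2)&(cy<.1)&(abs(cx)<.04)&(z>.045)
    if m.sum(): t=m&(z>.074); print("tab cy front/top",np.percentile(cy[m],[5,50,95]).round(4),"top cy",np.median(cy[t]).round(4) if t.sum() else None)
    y=b["yellow"]&(z>.02)
    # paddle slope
    r=-.05-cx[y]; A=np.c_[r,np.ones(y.sum())]; k=np.linalg.lstsq(A,z[y],rcond=None)[0]; print("paddle slope",np.arctan(k[0]).round(3),"gate est",(.45-np.arctan(k[0])).round(3),"n",y.sum())
    o=b["orange"]&(z>.02); print("orange z",np.percentile(z[o],[2,50,98]).round(4),"cy",np.median(cy[o]).round(4))
    if show:
        im=np.clip(f["image"][20:260,180:440].astype(float)*1.7,0,255).astype(np.uint8); cv2.imwrite(f"pics/{tag}.png",cv2.resize(im,None,fx=2.4,fy=2.4))
E
python3 -c "
from h import *
rep(-.045,-.158,.06);look('f1')"
```

```text
t 2.57 p [ 0.5423 -0.2143  0.1193] chute -0.0446 -0.1574 F [0.26 0.63 0.69] gap 0.0854 q [-0.03  0.01 -0.14  0.   -1.42  0.08]
toolx ang -87.02 tooly -177.02 tilt [-7.e-04 -2.e-04 -1.e+00]
dp [0.0006 0.0004 0.0593] roll 0.001342425923967383
tabf n 444 lowz [0.1441 0.1454 0.1455 0.1456] cx -0.0063 0.0176 cy max -0.1419
padf n 379 lowz [0.1421 0.1424 0.1428 0.1438] cx -0.1062 -0.0824 cy max -0.1417
tab cy front/top [-0.1289 -0.125  -0.1223] top cy -0.125
paddle slope 0.463 gate est -0.013 n 1051
orange z [0.0698 0.084  0.0984] cy -0.0346
```

View pics/f1.png

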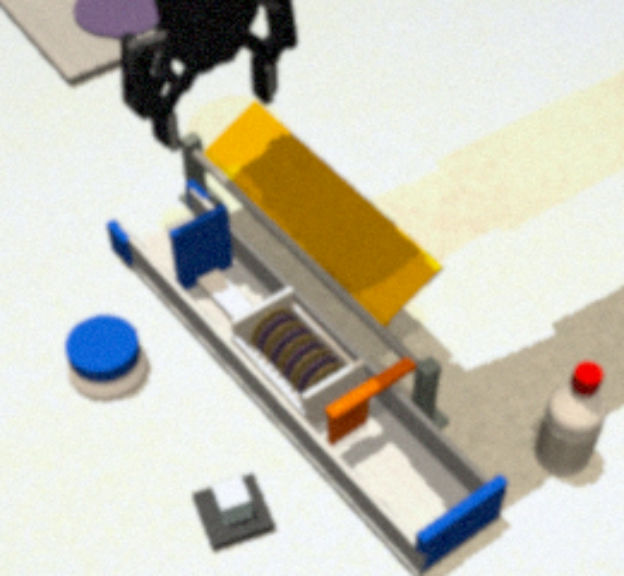

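The scene shows both fingers just above the paddle end, at (265,95) and (165,140), with the tips at z≈0.142 and no contact. The tip-above-TCP offset of about 22 mm holds. I'll continue down.

{"op": "servo_tool", "data": {"increments": [{"dp":[0,0,0.01],"roll":0,"claw":0.0854},{"dp":[0,0,0.02],"roll":0,"claw":0.0854},{"dp":[0,0,0.03],"roll":0,"claw":0.0854},{"dp":[0,0,0.036],"roll":0,"claw":0.0854},{"dp":[0,0,0.04],"roll":0,"claw":0.0854},{"dp":[0,0,0.044],"roll":0,"claw":0.0854},{"dp":[0,0,0.048],"roll":0,"claw":0.0854},{"dp":[0,0,0.048],"roll":0,"claw":0.0854}]}}

```text
time_s: 3.28
position: [0.5424, -0.2143, 0.0712]
ee_rot: [0.725, -0.688, -0.0, 0.0]
contact_force: [0.9, -0.8, 1.1]
finger_gap: 0.0855
```

```bash
python3 - <<'E'
from h import *
rep(-.045,-.158,.06);look('f2')
f=grab_frame("scene"); W=world(f); D=W[...,:2]-O; cx=D@X;cy=D@Y;z=W[...,2]
p=sense()["position"]; d=p[:2]-O; tx,ty=d@X,d@Y
m=(f["image"].max(2)<60)&(abs(cx-tx)<.034)&(abs(cy-ty)<.05)&(z>.085); print("body low z",np.sort(z[m])[:12].round(3))
E
```

```text
t 3.28 p [ 0.5424 -0.2143  0.0712] chute -0.0445 -0.1574 F [ 0.93 -0.81  1.11] gap 0.0855 q [-0.03  0.03 -0.2   0.   -1.33  0.08]
toolx ang -87.02 tooly -177.02 tilt [-3.e-04 -2.e-04 -1.e+00]
dp [0.0006 0.0005 0.0112] roll 0.0014741494213188489
tabf n 581 lowz [0.0938 0.0943 0.0956 0.096 ] cx -0.0061 0.0177 cy max -0.1415
padf n 339 lowz [0.0911 0.0923 0.0925 0.0925] cx -0.1061 -0.0827 cy max -0.1415
tab cy front/top [-0.1295 -0.1248 -0.122 ] top cy -0.1248
paddle slope 0.438 gate est 0.012 n 982
orange z [0.0704 0.0823 0.0965] cy -0.0395
body low z [0.145 0.145 0.15  0.15  0.15  0.15  0.151 0.151 0.151 0.151 0.152 0.152]
```

View pics/f2.png

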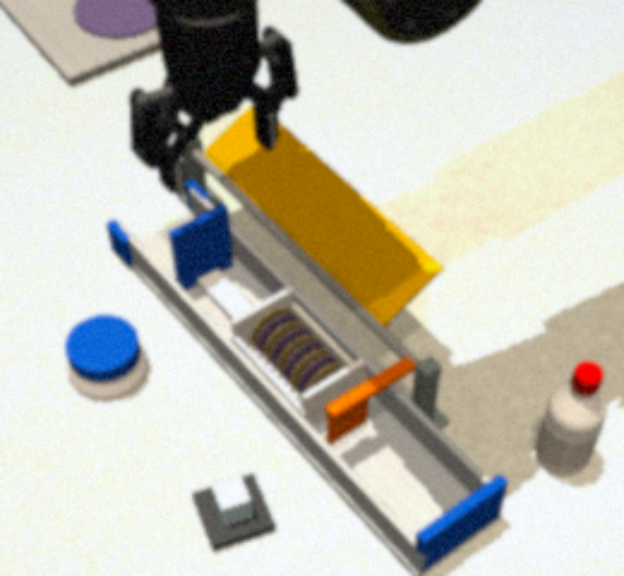

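The paddle finger sits right at the paddle surface near (265,140), and the gripper body is clear at z≥0.145. I'll press the paddle down about 30 mm.

{"op": "servo_tool", "data": {"increments": [{"dp":[0,0,0.004],"roll":0,"claw":0.0854},{"dp":[0,0,0.009],"roll":0,"claw":0.0854},{"dp":[0,0,0.014],"roll":0,"claw":0.0854},{"dp":[0,0,0.019],"roll":0,"claw":0.0854},{"dp":[0,0,0.024],"roll":0,"claw":0.0854},{"dp":[0,0,0.028],"roll":0,"claw":0.0854},{"dp":[0,0,0.03],"roll":0,"claw":0.0854},{"dp":[0,0,0.03],"roll":0,"claw":0.0854}]}}

```text
time_s: 4.05
position: [0.5426, -0.2142, 0.0412]
ee_rot: [0.725, -0.688, 0.0, 0.0]
contact_force: [-0.9, -0.4, 3.9]
finger_gap: 0.0856
```

```bash
python3 - <<'E'
from h import *
rep(-.045,-.158,.036);look('f3')
E
```

```text
t 4.05 p [ 0.5426 -0.2142  0.0412] chute -0.0443 -0.1573 F [-0.85 -0.41  3.89] gap 0.0856 q [-0.03  0.05 -0.24  0.   -1.28  0.08]
toolx ang -87.01 tooly -177.01 tilt [ 1.e-04 -1.e-04 -1.e+00]
dp [0.0007 0.0007 0.0052] roll 0.001513269298456521
tabf n 679 lowz [0.0648 0.0655 0.0664 0.0678] cx -0.0064 0.0176 cy max -0.1414
padf n 325 lowz [0.0603 0.0631 0.0634 0.0644] cx -0.1063 -0.0831 cy max -0.1414
tab cy front/top [-0.129  -0.1248 -0.1222] top cy -0.1248
paddle slope -0.279 gate est 0.729 n 644
orange z [0.0534 0.0623 0.1185] cy -0.0379
```

View pics/f3.png

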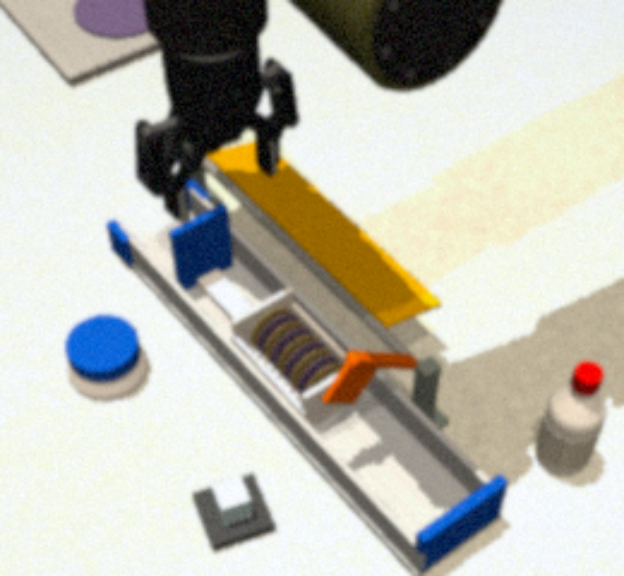

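Gate is at about 0.73 rad; the blade is up at (355,375) and clear of the boat. I'll go 2 mm deeper and start moving towards the tab.

{"op": "servo_tool", "data": {"increments": [{"dp":[0,0,0.002],"roll":0,"claw":0.0854},{"dp":[-0.003,0,0.002],"roll":0,"claw":0.0854},{"dp":[-0.006,0,0.002],"roll":0,"claw":0.0854},{"dp":[-0.009,0,0.002],"roll":0,"claw":0.0854},{"dp":[-0.012,0,0.002],"roll":0,"claw":0.0854},{"dp":[-0.015,0,0.002],"roll":0,"claw":0.0854},{"dp":[-0.018,0,0.002],"roll":0,"claw":0.0854},{"dp":[-0.021,0,0.002],"roll":0,"claw":0.0854}]}}

```text
time_s: 4.77
position: [0.5414, -0.1935, 0.0399]
ee_rot: [0.725, -0.689, 0.0, 0.0]
contact_force: [-1.3, -5.5, 4.2]
finger_gap: 0.0854
```

```bash
python3 - <<'E'
from h import *
rep();look('f4')
E
```

```text
t 4.77 p [ 0.5414 -0.1935  0.0399] chute -0.0445 -0.1365 F [-1.32 -5.48  4.17] gap 0.0854 q [ 0.01  0.03 -0.27  0.   -1.27  0.05]
toolx ang -87.03 tooly -177.03 tilt [ 2.e-04 -9.e-04 -1.e+00]
tabf n 722 lowz [0.0687 0.074  0.0753 0.0758] cx -0.0065 0.0175 cy max -0.12
padf n 327 lowz [0.0617 0.062  0.0627 0.0627] cx -0.1065 -0.0836 cy max -0.1202
tab cy front/top [-0.1229 -0.1183 -0.1154] top cy -0.1183
paddle slope -0.331 gate est 0.781 n 562
orange z [0.0512 0.0611 0.1206] cy -0.0283
```

View pics/f4.png

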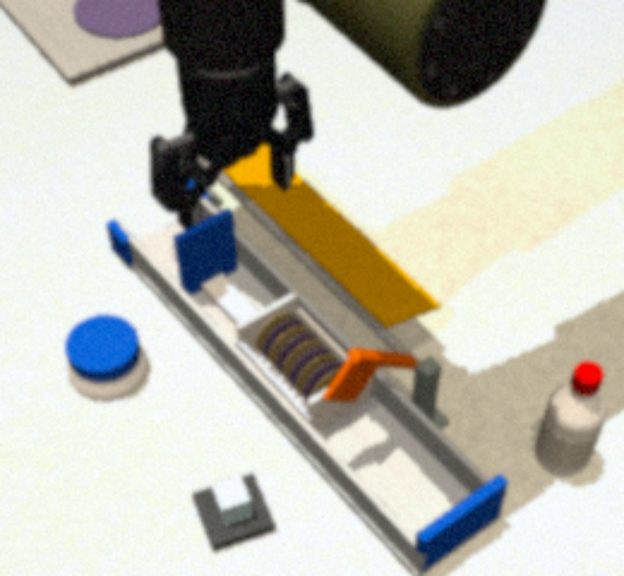

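The finger is now against the tab and the boat has moved about 6.5 mm. Gate is at 0.78 rad. I'll keep pushing.

{"op": "servo_tool", "data": {"increments": [{"dp":[-0.003,0,0],"roll":0,"claw":0.0854},{"dp":[-0.006,0,0],"roll":0,"claw":0.0854},{"dp":[-0.009,0,0],"roll":0,"claw":0.0854},{"dp":[-0.012,0,0],"roll":0,"claw":0.0854},{"dp":[-0.015,0,0],"roll":0,"claw":0.0854},{"dp":[-0.018,0,0],"roll":0,"claw":0.0854},{"dp":[-0.021,0,0],"roll":0,"claw":0.0854},{"dp":[-0.024,0,0],"roll":0,"claw":0.0854}]}}

```text
time_s: 5.48
position: [0.5401, -0.1696, 0.0398]
ee_rot: [0.725, -0.689, 0.0, 0.0]
contact_force: [-1.1, -6.0, 4.5]
finger_gap: 0.0855
```

```bash
python3 - <<'E'
from h import *
rep();look('f5')
E
```

```text
t 5.48 p [ 0.5401 -0.1696  0.0398] chute -0.0446 -0.1126 F [-1.1  -6.04  4.46] gap 0.0855 q [ 0.05  0.01 -0.29  0.   -1.27  0.  ]
toolx ang -87.04 tooly -177.04 tilt [ 0.e+00 -8.e-04 -1.e+00]
tabf n 798 lowz [0.0738 0.0739 0.0742 0.0742] cx -0.0065 0.0174 cy max -0.0961
padf n 333 lowz [0.0598 0.0608 0.0616 0.0618] cx -0.1065 -0.0834 cy max -0.0963
tab cy front/top [-0.0983 -0.0949 -0.092 ] top cy -0.0949
paddle slope -0.303 gate est 0.753 n 467
orange z [0.051  0.0611 0.1215] cy -0.0199
```

View pics/f5.png

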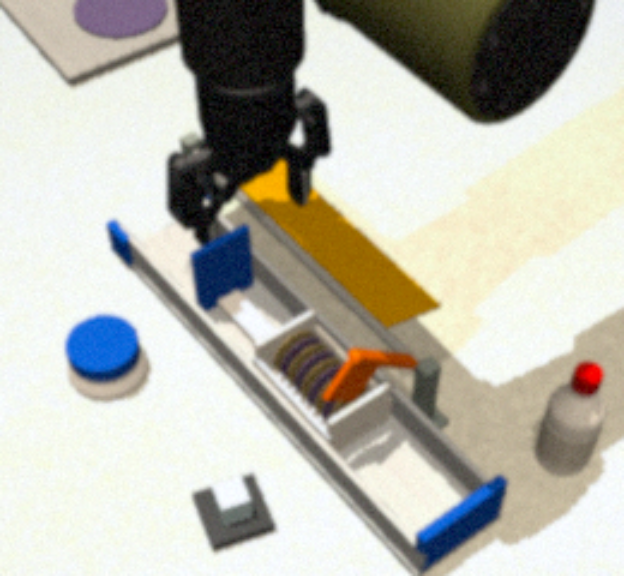

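The boat's front at (355,415) is passing under the raised blade without contact, and the gate is steady. I'll continue.

{"op": "servo_tool", "data": {"increments": [{"dp":[-0.004,0,0],"roll":0,"claw":0.0854},{"dp":[-0.008,0,0],"roll":0,"claw":0.0854},{"dp":[-0.012,0,0],"roll":0,"claw":0.0854},{"dp":[-0.016,0,0],"roll":0,"claw":0.0854},{"dp":[-0.02,0,0],"roll":0,"claw":0.0854},{"dp":[-0.024,0,0],"roll":0,"claw":0.0854},{"dp":[-0.028,0,0],"roll":0,"claw":0.0854},{"dp":[-0.032,0,0],"roll":0,"claw":0.0854}]}}

```text
time_s: 6.2
position: [0.5384, -0.1376, 0.0398]
ee_rot: [0.725, -0.689, 0.0, 0.0]
contact_force: [-0.7, -5.2, 4.0]
finger_gap: 0.0856
```

```bash
python3 - <<'E'
from h import *
rep();look('f6')
E
```

```text
t 6.2 p [ 0.5384 -0.1376  0.0398] chute -0.0446 -0.0805 F [-0.67 -5.23  3.96] gap 0.0856 q [ 0.11 -0.02 -0.32  0.   -1.27 -0.06]
toolx ang -87.04 tooly -177.04 tilt [ 0.e+00 -7.e-04 -1.e+00]
tabf n 927 lowz [0.0696 0.0728 0.0734 0.0745] cx -0.0066 0.0174 cy max -0.0639
padf n 327 lowz [0.0623 0.0625 0.0629 0.0629] cx -0.1066 -0.0837 cy max -0.0646
tab cy front/top [-0.0671 -0.0625 -0.0597] top cy -0.0626
paddle slope -0.431 gate est 0.881 n 449
orange z [0.0513 0.0614 0.1219] cy -0.0044
```

View pics/f6.png

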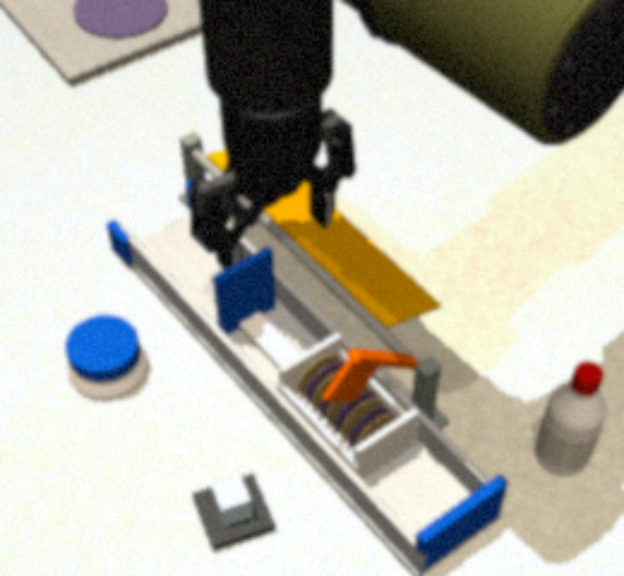

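The boat is halfway under the gate and the blade hasn't moved (orange z unchanged). I'll continue.

{"op": "servo_tool", "data": {"increments": [{"dp":[-0.004,0,0],"roll":0,"claw":0.0854},{"dp":[-0.008,0,0],"roll":0,"claw":0.0854},{"dp":[-0.012,0,0],"roll":0,"claw":0.0854},{"dp":[-0.016,0,0],"roll":0,"claw":0.0854},{"dp":[-0.02,0,0],"roll":0,"claw":0.0854},{"dp":[-0.024,0,0],"roll":0,"claw":0.0854},{"dp":[-0.028,0,0],"roll":0,"claw":0.0854},{"dp":[-0.032,0,0],"roll":0,"claw":0.0854}]}}

```text
time_s: 6.92
position: [0.5367, -0.1057, 0.0398]
ee_rot: [0.725, -0.689, 0.0, 0.0]
contact_force: [-0.4, -5.4, 4.9]
finger_gap: 0.0853
```

```bash
python3 - <<'E'
from h import *
rep();look('f7',False)
E
```

```text
t 6.92 p [ 0.5367 -0.1057  0.0398] chute -0.0447 -0.0486 F [-0.45 -5.36  4.89] gap 0.0853 q [ 0.17 -0.04 -0.34  0.   -1.27 -0.12]
toolx ang -87.04 tooly -177.04 tilt [-1.e-04 -7.e-04 -1.e+00]
tabf n 1091 lowz [0.0695 0.0727 0.074  0.074 ] cx -0.0067 0.0173 cy max -0.032
padf n 332 lowz [0.061  0.0612 0.0626 0.0631] cx -0.1067 -0.0837 cy max -0.0323
tab cy front/top [-0.035  -0.0305 -0.028 ] top cy -0.0305
paddle slope -0.554 gate est 1.004 n 584
orange z [0.0512 0.0621 0.1224] cy 0.013
```

{"op": "servo_tool", "data": {"increments": [{"dp":[-0.004,0,0],"roll":0,"claw":0.0854},{"dp":[-0.008,0,0],"roll":0,"claw":0.0854},{"dp":[-0.012,0,0],"roll":0,"claw":0.0854},{"dp":[-0.016,0,0],"roll":0,"claw":0.0854},{"dp":[-0.02,0,0],"roll":0,"claw":0.0854},{"dp":[-0.024,0,0],"roll":0,"claw":0.0854},{"dp":[-0.028,0,0],"roll":0,"claw":0.0854},{"dp":[-0.032,0,0],"roll":0,"claw":0.0854}]}}

```text
time_s: 7.63
position: [0.535, -0.0737, 0.0398]
ee_rot: [0.725, -0.689, 0.0, 0.0]
contact_force: [-1.3, -6.0, 4.8]
finger_gap: 0.0856
```

```bash
python3 - <<'E'
from h import *
rep();look('f8')
E
```

```text
t 7.63 p [ 0.535  -0.0737  0.0398] chute -0.0448 -0.0166 F [-1.33 -5.98  4.84] gap 0.0856 q [ 0.24 -0.06 -0.36  0.   -1.28 -0.18]
toolx ang -87.04 tooly -177.04 tilt [-4.e-04 -7.e-04 -1.e+00]
tabf n 1296 lowz [0.0712 0.0735 0.0741 0.0752] cx -0.0068 0.0172 cy max 0.0
padf n 316 lowz [0.0595 0.0618 0.0626 0.0627] cx -0.1068 -0.0828 cy max -0.0011
tab cy front/top [-0.0025  0.0014  0.0037] top cy 0.0013
paddle slope -0.591 gate est 1.041 n 781
orange z [0.0517 0.0635 0.1233] cy 0.0268
```

View pics/f8.png

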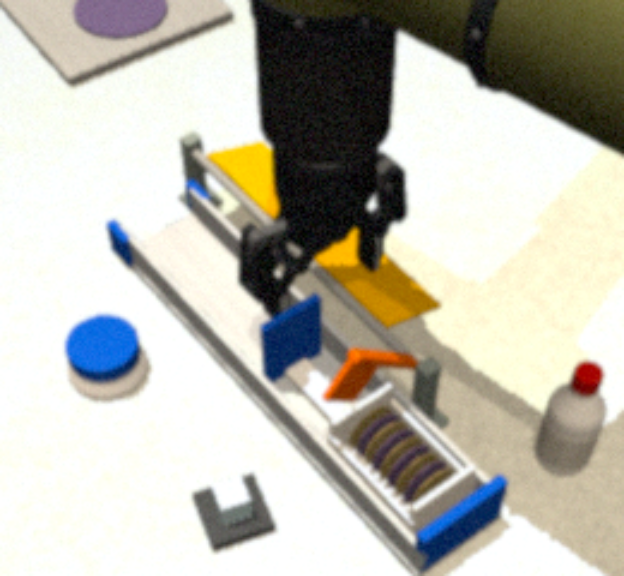

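The boat is near the stop at (480,495), with about 13-15 mm to go. I'll slow down.

{"op": "servo_tool", "data": {"increments": [{"dp":[-0.0015,0,0],"roll":0,"claw":0.0854},{"dp":[-0.003,0,0],"roll":0,"claw":0.0854},{"dp":[-0.0045,0,0],"roll":0,"claw":0.0854},{"dp":[-0.006,0,0],"roll":0,"claw":0.0854},{"dp":[-0.0075,0,0],"roll":0,"claw":0.0854},{"dp":[-0.009,0,0],"roll":0,"claw":0.0854},{"dp":[-0.0105,0,0],"roll":0,"claw":0.0854},{"dp":[-0.012,0,0],"roll":0,"claw":0.0854}]}}

```text
time_s: 8.35
position: [0.5343, -0.0619, 0.0397]
ee_rot: [0.725, -0.689, 0.0, 0.0]
contact_force: [-0.6, -5.2, 5.3]
finger_gap: 0.0856
```

{"op": "servo_tool", "data": {"increments": [{"dp":[-0.0005,0,0],"roll":0,"claw":0.0854},{"dp":[-0.001,0,0],"roll":0,"claw":0.0854}]}}

```text
time_s: 8.52
position: [0.5343, -0.0609, 0.0397]
ee_rot: [0.725, -0.689, 0.0, 0.0]
contact_force: [-0.4, -6.1, 5.9]
finger_gap: 0.0854
```

```bash
python3 - <<'E'
from h import *
rep();look('f9')
E
```

```text
t 8.52 p [ 0.5343 -0.0609  0.0397] chute -0.0449 -0.0037 F [-0.4  -6.07  5.85] gap 0.0854 q [ 0.26 -0.07 -0.36  0.   -1.28 -0.21]
toolx ang -87.03 tooly -177.03 tilt [-4.e-04 -6.e-04 -1.e+00]
tabf n 1349 lowz [0.0711 0.0722 0.0728 0.0741] cx -0.0068 0.017 cy max 0.0124
padf n 312 lowz [0.0612 0.0616 0.0618 0.063 ] cx -0.1068 -0.0842 cy max 0.0116
tab cy front/top [0.0097 0.014  0.0168] top cy 0.014
paddle slope -0.58 gate est 1.03 n 891
orange z [0.052  0.0642 0.1246] cy 0.0334
```

View pics/f9.png

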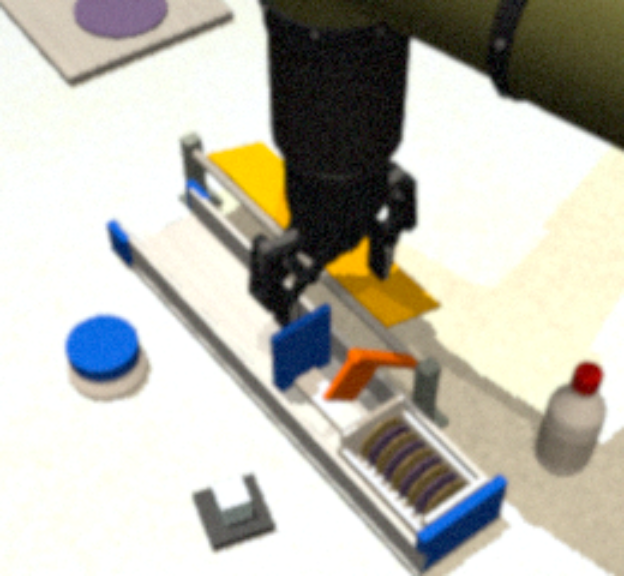

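The boat is almost home. Force is still at the sliding level, so I'll creep until it rises.

{"op": "servo_tool", "data": {"increments": [{"dp":[-0.0007,0,0],"roll":0,"claw":0.0854},{"dp":[-0.0014,0,0],"roll":0,"claw":0.0854},{"dp":[-0.002,0,0],"roll":0,"claw":0.0854}]}}

```text
time_s: 8.82
position: [0.5341, -0.0598, 0.0398]
ee_rot: [0.725, -0.689, 0.0, 0.001]
contact_force: [-0.3, -11.1, 5.2]
finger_gap: 0.0856
```

{"op": "servo_tool", "data": {"increments": [{"dp":[-0.0005,0,0],"roll":0,"claw":0.0854},{"dp":[-0.001,0,0],"roll":0,"claw":0.0854}]}}

```text
time_s: 8.98
position: [0.5339, -0.0597, 0.04]
ee_rot: [0.725, -0.689, 0.001, 0.002]
contact_force: [0.5, -14.8, 5.1]
finger_gap: 0.0854
```

{"op": "servo_tool", "data": {"increments": [{"dp":[-0.0005,0,0],"roll":0,"claw":0.0854},{"dp":[-0.001,0,0],"roll":0,"claw":0.0854}]}}

```text
time_s: 9.15
position: [0.5338, -0.0596, 0.0401]
ee_rot: [0.724, -0.689, 0.001, 0.002]
contact_force: [-0.2, -18.5, 5.5]
finger_gap: 0.0856
```

The TCP has stalled and the force has gone from 6 to 18 N, so the boat is against the stop. I'll back off the tab with the paddle still pressed, then check.

{"op": "servo_tool", "data": {"increments": [{"dp":[0.003,0,0],"roll":0,"claw":0.0854},{"dp":[0.006,0,0],"roll":0,"claw":0.0854},{"dp":[0.009,0,0],"roll":0,"claw":0.0854},{"dp":[0.012,0,0],"roll":0,"claw":0.0854},{"dp":[0.012,0,0],"roll":0,"claw":0.0854}]}}

```text
time_s: 9.57
position: [0.5348, -0.0681, 0.0394]
ee_rot: [0.725, -0.688, -0.0, -0.0]
contact_force: [-1.6, 2.5, 3.8]
finger_gap: 0.0857
```

```bash
python3 - <<'E'
from h import *
rep();look('g1')
f=grab_frame("scene"); im=np.clip(f["image"][170:270,300:420].astype(float)*1.7,0,255).astype(np.uint8); cv2.imwrite("pics/g1z.png",cv2.resize(im,None,fx=5,fy=5))
E
```

```text
t 9.57 p [ 0.5348 -0.0681  0.0394] chute -0.0447 -0.0109 F [-1.61  2.46  3.79] gap 0.0857 q [ 0.25 -0.06 -0.36 -0.   -1.27 -0.19]
toolx ang -87.01 tooly -177.01 tilt [-2.e-04  1.e-03 -1.e+00]
tabf n 1333 lowz [0.0636 0.0659 0.0679 0.0684] cx -0.0067 0.0173 cy max 0.005
padf n 329 lowz [0.0603 0.0605 0.0607 0.0612] cx -0.1066 -0.0831 cy max 0.005
tab cy front/top [0.0112 0.0156 0.0181] top cy 0.0156
paddle slope -0.585 gate est 1.035 n 803
orange z [0.0513 0.0633 0.1247] cy 0.0285
```

View pics/g1.png

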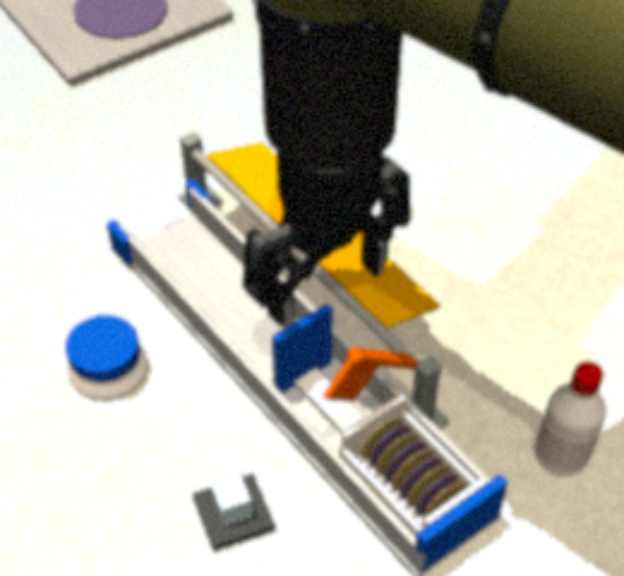

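View pics/g1z.png

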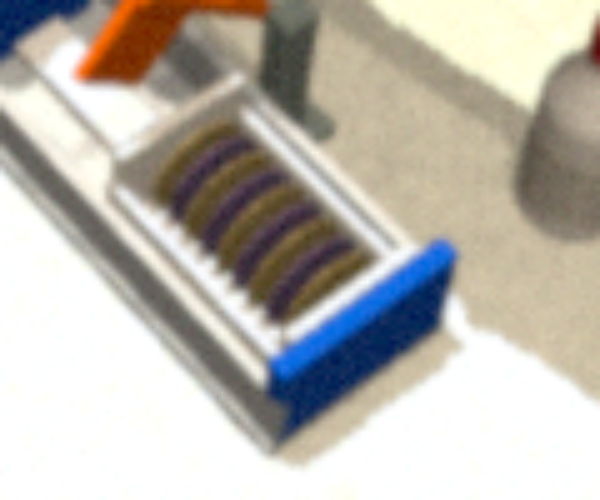

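The boat is home against the blue stop at (360,310) in the zoom, with the tab centre at 0.0156. The fingers are off the tab and the gate is still held. I'll now let the gate down slowly.

{"op": "servo_tool", "data": {"increments": [{"dp":[0.003,0,-0.003],"roll":0,"claw":0.0854},{"dp":[0.003,0,-0.007],"roll":0,"claw":0.0854},{"dp":[0.003,0,-0.011],"roll":0,"claw":0.0854},{"dp":[0.003,0,-0.015],"roll":0,"claw":0.0854},{"dp":[0.003,0,-0.019],"roll":0,"claw":0.0854},{"dp":[0.003,0,-0.023],"roll":0,"claw":0.0854},{"dp":[0.003,0,-0.027],"roll":0,"claw":0.0854},{"dp":[0.003,0,-0.031],"roll":0,"claw":0.0854}]}}

```text
time_s: 10.33
position: [0.5354, -0.0714, 0.0711]
ee_rot: [0.725, -0.688, 0.0, -0.0]
contact_force: [1.3, 0.4, 0.6]
finger_gap: 0.0854
```

{"op": "servo_tool", "data": {"increments": [{"dp":[0,0,-0.004],"roll":0,"claw":0.0854},{"dp":[0,0,-0.01],"roll":0,"claw":0.0854},{"dp":[0,0,-0.02],"roll":0,"claw":0.0854},{"dp":[0,0,-0.035],"roll":0,"claw":0.0854},{"dp":[0,0,-0.05],"roll":0,"claw":0.0854},{"dp":[0,0,-0.07],"roll":0,"claw":0.0854},{"dp":[0,0,-0.08],"roll":0,"claw":0.0854},{"dp":[0,0,-0.08],"roll":0,"claw":0.0854}]}}

```text
time_s: 11.0
position: [0.5362, -0.0715, 0.1538]
ee_rot: [0.725, -0.688, 0.002, -0.002]
contact_force: [0.2, 0.2, 1.3]
finger_gap: 0.0853
```

```bash
python3 - <<'E'
from h import *
rep();look('g2')
f=grab_frame("top"); cv2.imwrite("pics/g2t.png",np.clip(f["image"].astype(float)*1.8,0,255).astype(np.uint8))
E
```

```text
t 11.0 p [ 0.5362 -0.0715  0.1538] chute -0.0435 -0.0144 F [0.16 0.22 1.35] gap 0.0853 q [ 0.24 -0.12 -0.2   0.   -1.49 -0.19]
toolx ang -87.02 tooly -177.02 tilt [ 4.5e-03  2.0e-04 -1.0e+00]
tabf n 726 lowz [0.178  0.1781 0.1793 0.1798] cx -0.006 0.0178 cy max 0.0018
padf n 461 lowz [0.1756 0.1759 0.1761 0.1769] cx -0.1061 -0.0841 cy max 0.0016
tab cy front/top [0.0119 0.0153 0.0182] top cy 0.0153
paddle slope -0.24 gate est 0.69 n 1792
orange z [0.0694 0.0806 0.0988] cy 0.0327
```

View pics/g2.png

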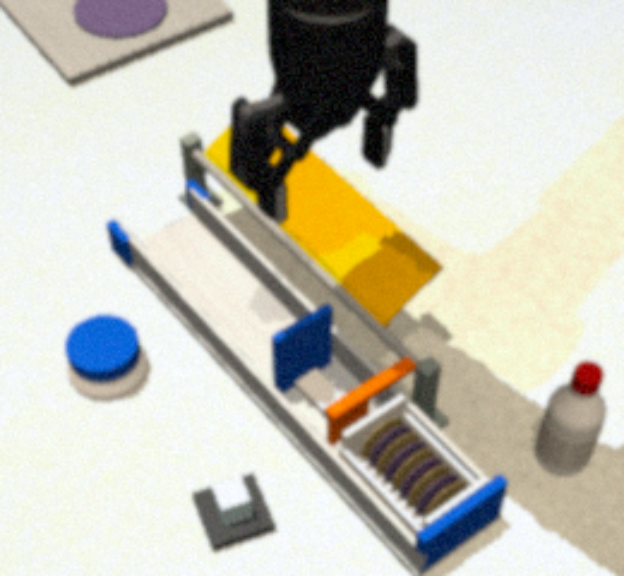

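The scene shows the blade shut at (345,415) behind the boat's body, the boat at the stop, and the bystanders unmoved. The paddle slope estimate of 0.69 disagrees. It picks up sunlit bench pixels, so I'll recheck it with a tighter mask.

{"op": "servo_tool", "data": {"increments": [{"dp":[0.01,0,-0.02],"roll":0,"claw":0.0854},{"dp":[0.03,0,-0.04],"roll":0,"claw":0.0854},{"dp":[0.06,0,-0.05],"roll":0,"claw":0.0854},{"dp":[0.09,0,-0.06],"roll":0,"claw":0.0854},{"dp":[0.12,0,-0.06],"roll":0,"claw":0.0854},{"dp":[0.13,0,-0.06],"roll":0,"claw":0.0854},{"dp":[0.13,0,-0.06],"roll":0,"claw":0.0854},{"dp":[0.13,0,-0.06],"roll":0,"claw":0.0854}]}}

```text
time_s: 11.77
position: [0.5412, -0.2013, 0.2088]
ee_rot: [0.725, -0.689, -0.001, 0.001]
contact_force: [0.5, 1.1, -0.4]
finger_gap: 0.0855
```

```bash
python3 - <<'E'
from h import *
rep()
f=grab_frame("scene"); W=world(f); M=masks(f["image"]); D=W[...,:2]-O; cx=D@X;cy=D@Y;z=W[...,2]
y=M["yellow"]&(cx<-.06)&(cx>-.115)&(cy>-.2)&(cy<.05)&(z>.03)
k=np.polyfit(-.05-cx[y],z[y],1); print("paddle",y.sum(),np.arctan(k[0]),k[1],"gate",.45-np.arctan(k[0]))
o=M["orange"]&(cx>-.06)&(cx<.04)&(abs(cy-.09)<.02); print("orange z",o.sum(),np.percentile(z[o],[5,50,95]).round(4), "cx max",cx[o].max().round(4))
t=M["blue"]&(z>.074)&(abs(cx)<.035)&(cy>-.05)&(cy<.06); print("tab top",np.median(cy[t]),np.median(z[t]),"yaw",np.polyfit(cx[t],cy[t],1)[0])
for n,g in (("bluejar",M["blue"]&(cx>.08)&(cy<0)),): print(n,W[g].mean(0))
f=grab_frame("top"); cv2.imwrite("pics/g3t.png",np.clip(f["image"].astype(float)*1.8,0,255).astype(np.uint8))
E
```

```text
t 11.77 p [ 0.5412 -0.2013  0.2088] chute -0.045 -0.1443 F [ 0.48  1.1  -0.42] gap 0.0855 q [-0.01 -0.02 -0.   -0.   -1.59  0.06]
toolx ang -87.1 tooly -177.1 tilt [-2.8e-03  9.0e-04 -1.0e+00]
paddle 1146 0.45327982567254715 0.0694135522621348 gate -0.003279825672547143
orange z 238 [0.0693 0.0717 0.0736] cx max 0.0321
tab top 0.01570733771181438 0.07924569526248847 yaw 0.012628107142885127
bluejar [ 0.70249026 -0.14483633  0.03539391]
```

View pics/g3t.png

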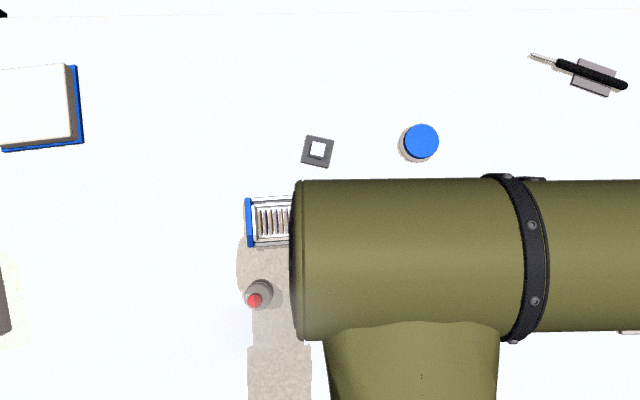

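The top view shows the boat's front against the stop at (250,222), with the bottle, jar and prism where they were. Gate angle reads about 0.00 rad. Handing in.

```bash
python3 -c "
from h import *
print(job.job_done())"
```

```text
the job is handed in; nothing more can be done
None
```

The boat is home against the blue end stop, with the gate shut behind its body. The job is handed in, with no verdict reported.

I pressed the paddle with one finger to about 0.75 rad. I then pushed the tab about 140 mm with the other finger until the tool stalled and the push force rose from 6 to 18 N. Next I backed off the tab with the paddle still pressed, let the gate down slowly and retracted. It took about 12 of the 43 s.

**Last checks:**
- **Gate:** the angle was about 0.00 rad, and the blade was back at its starting height.
- **Boat:** the tab centre was at chute y ≈ 0.0157 m in the scene view, which reads about 2 mm high, so the boat is home to within 2 mm. It was flat, with a yaw of about 0.01 rad.
- **Bystanders:** the jar measured where it started. The bottle and prism looked unmoved in the pictures but I did not measure them.
- **Arm:** the fingers were well clear of everything, and the wrist force was at noise level.

**What disagreed:**
- **Fingertip position:** the open fingertips appeared about 22 mm above the reported TCP, not 19 mm ahead of it. I set the press depth from the cameras and contact.
- **Gate angle while pushing:** the camera estimates drifted from 0.75 to above 1 rad, because sunlit bench pixels and the arm's shadow got into the mask. During the push I relied on the steady blade height and tool height. The final angle comes from a tighter mask.

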